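Deburr the bore of a flange at a guarded crank stand

ROBOT

A 6-joint arm with a two-finger parallel gripper is mounted at the origin on a cart in front of the work surface, level with it; the furniture and walls round the work are solid. World frame = base frame: x ahead of the robot, y to its left, z up, the work surface at z = 0. Lengths are in m, angles in degrees, forces in N, time in s.
With the tool pointing down it reaches from about 0.25 to 0.725 m from the base axis. Payload 9.7 kg.
Tool frame: the origin (TCP) lies at the very end of the fingers, on their centre line; the grasp point (between the pads) lies 19 mm behind it (bot.hold_point_z is the distance from the TCP to the grasp point, in m); z points along the fingers, y is the line along which they close (so a half turn about z gives the same grasp; the last joint's range is limited). The gripper opens to 85 mm and grips with 20 to 120 N. Pads are 22 mm wide; open, the fingers measure 114 mm over their backs; the gripper's body (76 mm by 85 mm) begins 54 mm behind the grasp point. The pads swing forward as they close: fully open they stand 13 mm farther back than shut.
Start: joints at [-74.542, 4.979, 10.078, 95.1, 0, 90], TCP at [0.147, -0.53, 0.231] pointing down, gripper open.
Joint ranges: [-179.16, 179.16], [-48.56, 103.87], [-65.8, 70.77], [-126.05, 130.52], [-82.76, 87.17], [-180, 180]. Speed limits (degrees/s): [127.2, 127.2, 147.25, 180, 180, 180].

INTERFACE

Orientations are given as [roll, pitch, yaw] about the fixed x, y, z axes, in that order (R = Rz(yaw) Ry(pitch) Rx(roll)).
In Python, from workcell import bot gives the robot as it stands.
- The arm moves only by the tool play_rows, never from a script. Its argument "targets" is a list of rows, each an object with "grip": the closure in counts, from 0 (fully open) to 255 (shut); "linear": the shift along the world's x, y, z in cm, a list of three; "delta_rot": the turn, a rotation vector about the world's x, y, z in rad, a list of three. A call has 1 to 10 rows; each row is the pose to reach, as a shift and turn from the pose commanded when the call began; what a row does not reach only later rows make up. A row lasts 1/10 s, in which the tool goes at most 50 mm and 8.59 degrees, less where a joint would pass 70% of its speed; a pose out of reach is approached as far as the arm can. A call with a gripper value outside its range is refused whole. The fingers move at their own pace and stop on an object; "force" is the grip in N (left out, the last holds). Time passes only in rows, so rows that repeat a pose let the fingers close. It gives the time, the measured TCP pose, the force, the opening and the grip force at its end, in the units of the state.
- bot.get_obs(): the state, without advancing time (a new reading comes with each control period).
- bot.camera(name): name is "scene" or "top" or "wrist"; returns a dict with "color" (400x640x3 uint8, red, green, blue), "range_z" (400x640 float32, m along the optical axis (not along the pixel's ray), 0 where there is no reading), "fov_y" (degrees; the focal length in pixels is half the picture's height over the tangent of half this angle, whatever the lens; pixels are square), "cx", "cy" (the principal point, pixels), "dist_coeffs" ([k1, k2, p1, p2, k3] as OpenCV has them; the pictures are not rectified), "world_to_cam" (4x4, takes a point from world to camera coordinates). Camera axes: x right, y up, looking along -z (the intrinsics and any distortion apply to the point x, -y, -z); pixel columns grow to the right and rows downward; lengths in m; the calibration is good to about 2 mm. A picture is of the moment at which its call begins.
- bot.job_done(): hands the job in; it is judged then, once.
Trained networks look in a picture, given as the dict that the camera call returned (one of the last four; its "shot" number tells which), for a name from the list of things; names that differ only in an ending like _2 or _b are one class to them, and where a whole thing is asked for, a point or a joint stands for the part that bears it (a point fixed in the world has none). Each returns a list of dicts, best first, with "conf" (0 to 1); they miss things now and then, are a little off and sometimes report something else, mostly with a low value. They report only what shows in the picture. A call takes as long as a camera call.
- bot.search_frame(picture, target): "box" ([left, top, right, bottom] in pixels, round what is visible of it).
- bot.trace(picture, target): "pixels" (400x640 bool, what is visible of it) and "box" ([left, top, right, bottom] in pixels, round what is visible of it).
- bot.pinpoint(picture, target): "pixel" ([column, row] in pixels: a listed point, or the origin of a listed thing).
The state is a dict: "time": time; "q": joint angles; "qd": joint speeds; "joint_efforts": joint torques, N m; "ee_pos": TCP position; "tcp_rot": TCP orientation; "wrist_force": force on the tool from outside, world axes, zero at the start; "torque": the same for the moment, N m; "opening": finger opening in m; "grasp_force": force on a finger pad.
Only numpy, scipy, OpenCV 4.12 (cv2) and the standard library are available. Lean on these libraries where they do the work, as an engineer would, in place of code of your own. Each camera call takes 0.05 s, during which the arm holds its last target. There are 200 camera calls.

TASK

Lift the red knob of the gravity latch out of its catch and swing the yellow guard gate of the deburring stand well open. Then press the blue cup of the crank down so that the blade bears on the edge of the flange's bore, run it anticlockwise (seen from above) all the way round to its end stop, a little over one full turn, without letting the blade lift off the edge on the way, and only there let the crank spring fully up. Finally swing the gate shut until the latch has dropped back into its catch.

Things in the scene. Friction and masses are not known exactly. Their poses are not given: they have to be found in the camera images.
- deburring_stand: Grey base plate 216 x 180 x 12 mm, fixed to the table; origin at the centre of its underside, on the axis of the crank; z up. The gate runs along its long edge on the -y side: hinge post at (-88, -68) mm, latch catch post at (97, -68) mm, 98 mm high. A steel pilot post, 18 mm thick and 90 mm high, stands on the origin. Crank at the start: cup on the +y side.
- flange: Steel plate 100 x 100 x 24 mm with a 60 mm bore, loose (0.8 kg) in a nest of corner stops on the stand, its bore round the pilot post; origin at the centre of its underside, normally 12 mm above the table, so its top (the bore's edge) is 36 mm above the table. Leave it seated.
- cup_floor (a point): Centre of the floor of the crank's blue cup, an open cup on top of the crank: inside 44 mm wide and 16 mm deep, outside 52 mm wide, top rim 16 mm above this point. It is 50 mm from the crank's axis and 70 mm above the table when up. Shut fingertips put down into the cup can press the crank down and lead it round; the cup does not spin on the crank. The cup cannot pass while the gate is shut: the gate blocks it after about a third of a turn.
- latch_knob (a point): Grip point of the red upright latch knob (14 mm thick; its top is 14 mm above this point, an 18 mm wide collar at its foot ends 18 mm below it), 120 mm above the table while the latch is down; it stands on the latch bar along the top of the gate, 140 mm from the gate's hinge line and 55 mm from the bar's pivot (pivot 94 mm above the table, 85 mm from the hinge line). 21 mm below this point is the top of the bar. Nothing stands beside the knob.
- gate_hinge (a point): Point on the gate's vertical hinge line, 52 mm above the table. With gate angle g (gate) the gate runs from here in the stand's direction (cos g, -sin g).
- gate_face (a point): Point on the outer face of the gate (the side away from the crank), 58 mm from the hinge line and 60 mm above the table, where shut fingers can push it shut without the hand meeting the latch knob, which stands higher (to 134 mm) nearer the free end and must be free to lift as the latch rides in. The gate is 168 mm long and 8 mm thick, its top 85 mm above the table, with the latch bar on top up to 99 mm.
- gate (a joint): Gate angle, rad: 0 shut, grows as its free end swings outwards (away from the crank; clockwise seen from above) to 1.5. It stays where it is left. At 0.8 or more the crank is clear of it.
- latch (a joint): Angle of the latch bar, rad: 0 lying level (in its catch when the gate is shut), grows as the knob is lifted, to 0.6. The bar falls back by its own weight (0.1 kg). Its nose needs about 0.10 rad (knob lifted 6 mm) to clear the catch; at 0.25 rad the knob is 14 mm up. When the gate is pushed shut the nose rides up the catch's ramp and drops in by itself, at a push of about 3 to 6 N on gate_face.
- turn (a joint): Crank angle, rad: 0 at its first stop (cup towards the stand's +y), grows anticlockwise seen from above, end stop at 6.6. It starts between 0 and 0.2. It stays where it is left; about 1 to 4 N at the cup turn it.
- press (a joint): How far the crank is pressed down, m: 0 up, 0.014 at the bottom stop. A spring lifts it: about 2 N at the top, about 8 to 9 N at 0.010 to 0.011 with the blade on the edge. The blade meets the edge at about 0.005 to 0.006; pressing to 0.009 to 0.012 keeps it on safely.
- blade (a joint): How far the sprung brass blade (7 mm thick, under the short end of the crank, opposite the cup, 33 mm from the axis) is pushed back by the bore's edge, m: 0 when it touches nothing, about 0.004 with the crank pressed to 0.010. At least 0.001 counts as bearing on the edge.

How it is judged:
By the outcome, as a careful person would: the job done as asked, in the order asked, and still so for the second after the job is handed in, with the robot touching nothing.
It also fails if it takes over 70 s, if anything falls off the work surface, if the arm or the gripper's body presses on something with over 40 N, if the wrist force passes 120 N, or if a joint passes its speed limit or range.

## Working session

There is one attempt and no reset: what is moved stays moved. The work goes in short steps, Python scripts to look and compute and a tool call to move; the robot and the scene stay as the last step left them, time stands still between calls to the robot, and variables do not carry over. Pictures are saved under pics/ and viewed, at most 10 in all, crops included, and the job is handed in when it is done.

Besides the shell and the picture viewer there is one more tool, called after "Call:" by a JSON object that holds its "name" and its "arguments". play_rows: Moves the arm, as the interface text tells. Its arguments: {"type":"object","properties":{"targets":{"type":"array","items":{"type":"object","properties":{"grip":{"type":"number"},"linear":{"type":"array","items":{"type":"number"}},"delta_rot":{"type":"array","items":{"type":"number"}}}}},"force":{"type":"number"}},"required":["targets"]}

```bash
mkdir -p pics; ls
cat > h.py <<'E'
import numpy as np, cv2
from workcell import bot
def K(p):
    f=200/np.tan(np.radians(p["fov_y"])/2); return np.array([[f,0,p["cx"]],[0,f,p["cy"]],[0,0,1.]])
def ray(p,px):
    u=cv2.undistortPoints(np.array([[px]],float),K(p),np.array(p["dist_coeffs"],float))[0,0]
    M=np.linalg.inv(p["world_to_cam"]); d=M[:3,:3]@np.array([u[0],-u[1],-1.]); return M[:3,3],d
def at_z(p,px,z):
    o,d=ray(p,px); return o+d*(z-o[2])/d[2]
def at_depth(p,px):
    o,d=ray(p,px); c,r=int(round(px[0])),int(round(px[1]))
    w=p["range_z"][max(0,r-1):r+2,max(0,c-1):c+2]; w=w[w>0]; return o+d*np.median(w) if w.size else None
def save(p,n): cv2.imwrite("pics/"+n,cv2.cvtColor(p["color"],cv2.COLOR_RGB2BGR))
E
python3 - <<'E'
from h import *
Z={"cup_floor":.07,"latch_knob":.12,"gate_hinge":.052,"gate_face":.06,"deburring_stand":0,"flange":.012}
o=bot.get_obs(); print(o)
ims=[]
for c in ("scene","top"):
    p=bot.camera(c); ims.append(p["color"]); print(c,np.linalg.inv(p["world_to_cam"])[:3,3].round(3))
    for k,z in Z.items():
        for r in bot.pinpoint(p,k)[:2]: print(k,np.round(r["pixel"],1),round(r["conf"],2),at_z(p,r["pixel"],z).round(4),at_depth(p,r["pixel"]))
cv2.imwrite("pics/a.png",cv2.cvtColor(cv2.resize(np.vstack(ims),None,fx=.75,fy=.75),cv2.COLOR_RGB2BGR))
E
```

```text
pics
{'time': 0.0, 'q': array([-7.45403252e+01,  5.00867996e+00,  1.00354044e+01,  9.51005285e+01,
       -5.55338717e-04,  9.00006291e+01]), 'qd': array([-0.02926382, -0.04574082,  0.01127289, -0.04540553, -0.03489117,
        0.09915081]), 'joint_efforts': array([-1.10144963e-03, -5.20388889e+01,  4.64801931e+01,  1.62198994e-02,
        1.86946863e-05,  5.85488436e-06]), 'ee_pos': array([ 0.14654304, -0.52987537,  0.23061481]), 'tcp_rot': array([-1.79926196e+02,  5.56148679e-04,  1.54590464e+01]), 'wrist_force': array([-0.35688   ,  0.65178065, -0.75683176]), 'torque': array([-0.00787023, -0.01706645, -0.01285427]), 'grasp_force': 0.0, 'opening': 0.08533024015214784}
scene [-0.107  0.726  0.498]
cup_floor [305.2 232.2] 0.63 [0.5088 0.3507 0.07  ] [0.48792236 0.36346476 0.08449392]
latch_knob [328.3 171.8] 0.76 [0.5932 0.2444 0.12  ] [0.58430485 0.25049687 0.12477923]
gate_hinge [387.4 234.2] 0.78 [0.4465 0.2265 0.052 ] [0.44416476 0.22857048 0.05384148]
gate_face [365.1 215.5] 0.73 [0.5087 0.225  0.06  ] [0.49903517 0.23287716 0.06689   ]
deburring_stand [323.2 254.4] 0.56 [0.5256 0.3051 0.    ] [0.47984398 0.33556124 0.03597658]
flange [322.8 247.6] 0.93 [0.5288 0.3035 0.012 ] [0.49523549 0.32577695 0.03763272]
top [0.47  0.319 0.938]
cup_floor [282.9 213.2] 0.8 [0.5127 0.3502 0.07  ] [0.51266706 0.35022388 0.06977438]
cup_floor [337.1 243.5] 0.29 [0.4501 0.2299 0.07  ] [0.44970694 0.22821463 0.05375615]
latch_knob [329.2 176.1] 0.58 [0.5906 0.2548 0.12  ] [0.59296081 0.25352241 0.10370495]
gate_hinge [338.6 243.1] 0.75 [0.4506 0.2247 0.052 ] [0.45142315 0.22843492 0.08716559]
gate_face [341.6 214.4] 0.83 [0.5145 0.2203 0.06  ] [0.51690482 0.21487016 0.01129332]
deburring_stand [302.4 207.2] 0.82 [0.5317 0.3072 0.    ] [0.52575945 0.30829621 0.09078139]
flange [303.6 206.3] 0.82 [0.5331 0.3046 0.012 ] [0.52779042 0.30578448 0.09045796]
```

View pics/a.png

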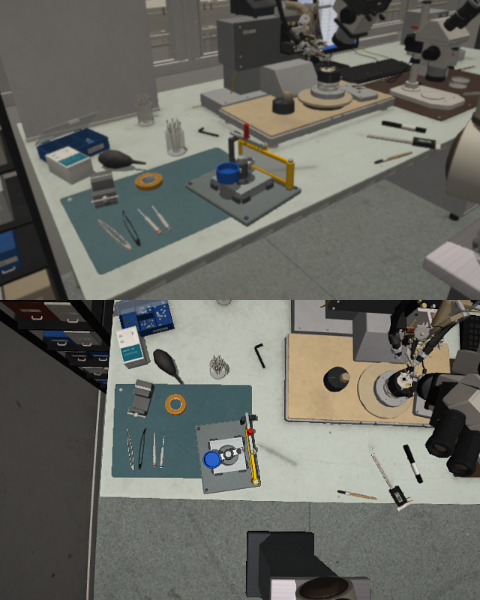

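The stand shows at about (300,205) in the top picture, cup to its left and the gate on its right. The gate runs about 12° off world x. Next I move above it for a closer look.

Call:
{"name": "play_rows", "arguments": {"targets": [{"grip": 0, "linear": [5, 16, 6], "delta_rot": [0, 0, 0]}, {"grip": 0, "linear": [10, 33, 11], "delta_rot": [0, 0, 0]}, {"grip": 0, "linear": [10, 33, 11], "delta_rot": [0, 0, 0]}, {"grip": 0, "linear": [10, 33, 11], "delta_rot": [0, 0, 0]}, {"grip": 0, "linear": [10, 33, 11], "delta_rot": [0, 0, 0]}, {"grip": 0, "linear": [10, 33, 11], "delta_rot": [0, 0, 0]}, {"grip": 0, "linear": [10, 33, 11], "delta_rot": [0, 0, 0]}, {"grip": 0, "linear": [20, 55, 11], "delta_rot": [0, 0, 0]}, {"grip": 0, "linear": [20, 55, 11], "delta_rot": [0, 0, 0]}, {"grip": 0, "linear": [20, 55, 11], "delta_rot": [0, 0, 0]}]}}

```text
time: 1.7
ee_pos: [0.3035, -0.0754, 0.3403]
tcp_rot: [179.9, -0.1, 15.4]
wrist_force: [1.6, -0.6, 0.1]
opening: 0.0853
grasp_force: 0.0
```

Call:
{"name": "play_rows", "arguments": {"targets": [{"grip": 110, "linear": [6, 10, 0], "delta_rot": [0, 0, -0.06]}, {"grip": 110, "linear": [12, 20, 0], "delta_rot": [0, 0, -0.06]}, {"grip": 110, "linear": [12, 20, 0], "delta_rot": [0, 0, -0.06]}, {"grip": 110, "linear": [12, 20, 0], "delta_rot": [0, 0, -0.06]}, {"grip": 110, "linear": [12, 20, 0], "delta_rot": [0, 0, -0.06]}, {"grip": 110, "linear": [12, 20, 0], "delta_rot": [0, 0, -0.06]}, {"grip": 110, "linear": [12, 20, 0], "delta_rot": [0, 0, -0.06]}, {"grip": 110, "linear": [12, 20, 0], "delta_rot": [0, 0, -0.06]}]}}

```text
time: 2.5
ee_pos: [0.427, 0.1042, 0.3402]
tcp_rot: [-179.2, -0.0, 13.3]
wrist_force: [-0.8, -0.1, 0.2]
opening: 0.0484
grasp_force: 0.0
```

```bash
cat > look.py <<'E'
from h import *
import sys
Z={"cup_floor":.07,"latch_knob":.12,"gate_hinge":.052,"gate_face":.06,"deburring_stand":0,"flange":.012}
n=sys.argv[1]
o=bot.get_obs(); print(o["time"],o["ee_pos"].round(4),o["tcp_rot"].round(2),o["opening"],o["q"].round(1))
for c in sys.argv[2:]:
    p=bot.camera(c); save(p,n+c+".png"); print(c,np.linalg.inv(p["world_to_cam"])[:3,3].round(3))
    for k,z in Z.items():
        for r in bot.pinpoint(p,k)[:1]: print(k,np.round(r["pixel"],1),round(r["conf"],2),at_z(p,r["pixel"],z).round(4),at_depth(p,r["pixel"]))
E
python3 look.py b wrist top
```

```text
2.5 [0.427  0.1042 0.3402] [-1.7922e+02 -1.0000e-02  1.3270e+01] 0.04842991756991018 [ 13.2  -6.   11.6 107.6   0.8 179.9]
wrist [0.504 0.119 0.485]
cup_floor [140.5  49.5] 0.79 [0.5087 0.3527 0.07  ] [0.50867225 0.35178137 0.07157049]
gate_hinge [244.8 122.9] 0.92 [0.4501 0.2199 0.052 ] [0.45325383 0.21393275 0.07753555]
gate_face [243.6  75.6] 0.74 [0.5091 0.2285 0.06  ] [0.50913014 0.22996787 0.05435155]
deburring_stand [205.1  52.9] 0.7 [0.5268 0.3022 0.    ] [0.52557159 0.29237034 0.02589777]
top [0.47  0.319 0.938]
cup_floor [281.6 216.6] 0.77 [0.5051 0.3528 0.07  ] [0.50516192 0.35280424 0.0695842 ]
latch_knob [331.3 176. ] 0.83 [0.5909 0.2504 0.12  ] [0.58921298 0.25138308 0.13163454]
gate_hinge [338.2 244.3] 0.8 [0.448  0.2255 0.052 ] [0.44870454 0.22864924 0.08160989]
gate_face [337.9 213.8] 0.74 [0.5155 0.2286 0.06  ] [0.51429563 0.23110136 0.08416563]
deburring_stand [301.8 205.9] 0.84 [0.5347 0.3087 0.    ] [0.5284354  0.30967624 0.09179554]
flange [305.6 208.6] 0.75 [0.5279 0.2997 0.012 ] [0.52371003 0.30111836 0.07893985]
```

View pics/bwrist.png

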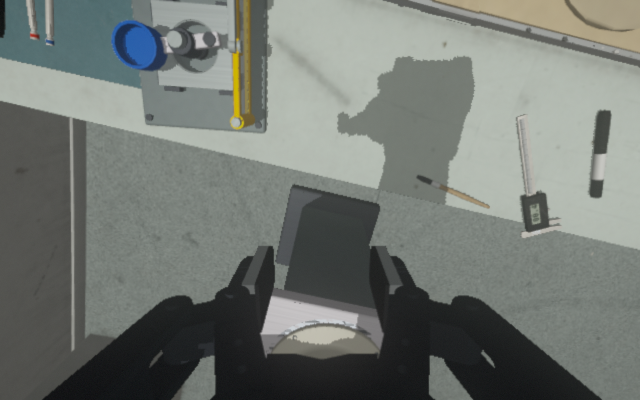

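The picture shows the cup at (140,45), the hinge at (240,122), the gate running up at column 240, and the knob out of view above. Joint 6 is at its limit, so I'll look once more from closer and then flip the tool by half a turn.

Call:
{"name": "play_rows", "arguments": {"targets": [{"grip": 110, "linear": [3.5, 4.5, 0], "delta_rot": [0, 0, 0.14]}, {"grip": 110, "linear": [7, 9, 0], "delta_rot": [0, 0, 0.25]}, {"grip": 110, "linear": [7, 9, 0], "delta_rot": [0, 0, 0.25]}, {"grip": 110, "linear": [7, 9, 0], "delta_rot": [0, 0, 0.25]}, {"grip": 110, "linear": [7, 9, 0], "delta_rot": [0, 0, 0.25]}]}}

```text
time: 3.7
ee_pos: [0.4973, 0.1947, 0.3396]
tcp_rot: [-179.2, 0.1, 27.7]
wrist_force: [-0.3, -0.1, 0.8]
opening: 0.0484
grasp_force: 0.0
```

```bash
python3 look.py c wrist scene
```

```text
3.7 [0.4973 0.1947 0.3396] [-1.7921e+02  6.0000e-02  2.7650e+01] 0.04841482273493934 [ 21.    7.1  24.8 107.8   0.8 173.3]
wrist [0.568 0.228 0.484]
cup_floor [218.   94.6] 0.6 [0.5098 0.3525 0.07  ] [0.50992797 0.35216943 0.07107978]
latch_knob [319.5  72.4] 0.68 [0.59   0.2475 0.12  ] [0.58904077 0.24665581 0.13566616]
gate_hinge [292.8 172.6] 0.67 [0.4586 0.2236 0.052 ] [0.46721172 0.22396089 0.08625185]
gate_face [306.8 142. ] 0.62 [0.5079 0.2255 0.06  ] [0.5013325  0.225208   0.01372257]
deburring_stand [269.2 100.2] 0.64 [0.5284 0.3028 0.    ] [0.53470347 0.29077305 0.07785023]
flange [306.1 141.5] 0.57 [0.5013 0.2265 0.012 ] [0.50164132 0.22648622 0.01467649]
scene [-0.107  0.726  0.498]
cup_floor [307.7 232.4] 0.84 [0.5058 0.3478 0.07  ] [0.48678071 0.35952117 0.08327689]
latch_knob [330.1 169.1] 0.84 [0.6012 0.2347 0.12  ] [0.58422918 0.24650942 0.12904296]
gate_hinge [385.7 233.3] 0.62 [0.4504 0.2269 0.052 ] [0.44674162 0.23015133 0.05492517]
gate_face [364.8 216. ] 0.73 [0.5076 0.2266 0.06  ] [0.49920026 0.2333939  0.06598985]
deburring_stand [324.9 252.4] 0.68 [0.5291 0.299  0.    ] [0.48428009 0.3291157  0.03509035]
flange [320.7 248.4] 0.92 [0.5288 0.3079 0.012 ] [0.49724072 0.32871965 0.03612403]
```

View pics/cwrist.png

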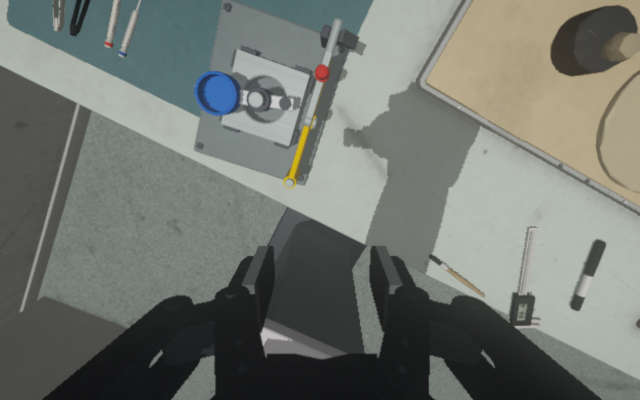

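The picture shows the knob at (321,72), the hinge cap at (289,182), the post top at (258,99) and the cup at (217,92). I'll fit the stand pose from these.

```bash
cat > fit.py <<'E'
from h import *
from scipy.optimize import least_squares
p=bot.camera("wrist"); hsv=cv2.cvtColor(p["color"],cv2.COLOR_RGB2HSV); h,s,v=cv2.split(hsv)
def blob(m):
    n,l,st,c=cv2.connectedComponentsWithStats(m.astype(np.uint8)); i=1+np.argmax(st[1:,4]); return c[i],st[i]
red=((h<6)|(h>174))&(s>170)&(v>90); red[:, :280]=0; red[:,360:]=0; red[120:]=0
r,rs=blob(red); b,bs=blob((h>100)&(h<125)&(s>140)&(v>60)&(np.arange(640)[None]<250)&(np.arange(640)[None]>180))
print("red",r,rs,"blue",b,bs)
k=at_z(p,r,.132)[:2]; po=at_z(p,(258,98.5),.09)[:2]; hi=at_z(p,(289.5,182),.087)[:2]; cu=at_z(p,b,.082)[:2]
print("knob",k,"post",po,"hinge",hi,"cup",cu, at_depth(p,(289.5,182)),at_depth(p,r),at_depth(p,(258,98.5)))
W=np.array([po,k,hi]); L=np.array([[0,0],[52,-68],[-88,-68]])/1e3
f=lambda x:(L@np.array([[np.cos(x[2]),np.sin(x[2])],[-np.sin(x[2]),np.cos(x[2])]])+x[:2]-W).ravel()
x=least_squares(f,[.527,.305,.2]).x; print("pose",x,np.degrees(x[2]),"res mm",(f(x)*1e3).round(1))
d=cu-x[:2]; print("cup r",np.hypot(*d),"turn",np.arctan2(d[1],d[0])-np.pi/2-x[2])
R=np.array([[np.cos(x[2]),-np.sin(x[2])],[np.sin(x[2]),np.cos(x[2])]])
for n,l in (("hinge",(-.088,-.068)),("knob",(.052,-.068))): print(n,x[:2]+R@l)
E
python3 fit.py
```

```text
red [321.28735632  71.44827586] [316  66  11  12  87] blue [216.83931241  92.9955157 ] [ 195   72   42   44 1338]
knob [0.59139809 0.24586647] post [0.53155174 0.30208978] hinge [0.45425513 0.222524  ] cup [0.51296196 0.35119713] [0.45570806 0.22259582 0.09208131] [0.59112718 0.24566279 0.13604574] [0.53167386 0.30184075 0.0913273 ]
pose [0.53039373 0.30348945 0.15926189] 9.125034253758919 res mm [-1.2  1.4  1.1 -1.3  0.  -0.1]
cup r 0.05079261410208258 turn 0.19105448376238413
hinge [0.45429149 0.22239414]
knob [0.59251974 0.24459667]
```

Call:
{"name": "play_rows", "arguments": {"targets": [{"grip": 110, "linear": [3, 1.5, -1], "delta_rot": [0, 0, 0.14]}, {"grip": 110, "linear": [6, 3, -2], "delta_rot": [0, 0, 0.28]}, {"grip": 110, "linear": [9.5, 5, -3], "delta_rot": [0, 0, 0.42]}, {"grip": 110, "linear": [9.5, 5, -4], "delta_rot": [0, 0, 0.56]}, {"grip": 110, "linear": [9.5, 5, -5], "delta_rot": [0, 0, 0.7]}, {"grip": 110, "linear": [9.5, 5, -6], "delta_rot": [0, 0, 0.84]}, {"grip": 110, "linear": [9.5, 5, -7], "delta_rot": [0, 0, 0.98]}, {"grip": 110, "linear": [9.5, 5, -8], "delta_rot": [0, 0, 1.12]}, {"grip": 110, "linear": [9.5, 5, -9], "delta_rot": [0, 0, 1.26]}, {"grip": 110, "linear": [9.5, 5, -10], "delta_rot": [0, 0, 1.4]}]}}

```text
time: 5.45
ee_pos: [0.5926, 0.2449, 0.2391]
tcp_rot: [-179.2, 0.0, 108.2]
wrist_force: [0.1, -0.3, 0.7]
opening: 0.0484
grasp_force: 0.0
```

Call:
{"name": "play_rows", "arguments": {"targets": [{"grip": 120, "linear": [0, 0, 0], "delta_rot": [0, 0, 0.14]}, {"grip": 120, "linear": [0, 0, 0], "delta_rot": [0, 0, 0.28]}, {"grip": 120, "linear": [0, 0, 0], "delta_rot": [0, 0, 0.42]}, {"grip": 120, "linear": [0, 0, 0], "delta_rot": [0, 0, 0.56]}, {"grip": 120, "linear": [0, 0, 0], "delta_rot": [0, 0, 0.7]}, {"grip": 120, "linear": [0, 0, 0], "delta_rot": [0, 0, 0.84]}, {"grip": 120, "linear": [0, 0, 0], "delta_rot": [0, 0, 0.98]}, {"grip": 120, "linear": [0, 0, 0], "delta_rot": [0, 0, 1.12]}, {"grip": 120, "linear": [0, 0, 0], "delta_rot": [0, 0, 1.26]}, {"grip": 120, "linear": [0, 0, 0], "delta_rot": [0, 0, 1.4]}]}}

```text
time: 6.45
ee_pos: [0.5926, 0.2449, 0.2396]
tcp_rot: [-179.2, -0.0, -171.6]
wrist_force: [-0.1, 0.0, -0.6]
opening: 0.0454
grasp_force: 0.0
```

```bash
python3 look.py d wrist top
```

```text
6.45 [0.5926 0.2449 0.2396] [-1.7921e+02 -1.0000e-02 -1.7159e+02] 0.04535198951838087 [22.8 18.7 27.  98.5 -0.8 14.4]
wrist [0.516 0.234 0.384]
cup_floor [447.1 117.8] 0.6 [0.5142 0.3533 0.07  ] [0.51422133 0.35285256 0.07126486]
latch_knob [326.2 191. ] 0.69 [0.5913 0.2457 0.12  ] [0.58670098 0.24497122 0.1359804 ]
gate_hinge [325.7  30.9] 0.62 [0.4529 0.2239 0.052 ] [0.45947366 0.22502796 0.08673629]
gate_face [321.1  97.9] 0.66 [0.5137 0.2286 0.06  ] [0.51384901 0.22904809 0.08605788]
deburring_stand [383.2 123.7] 0.8 [0.5316 0.3061 0.    ] [0.52831701 0.2912157  0.07957408]
top [0.47  0.319 0.938]
cup_floor [282.7 216.1] 0.77 [0.5063 0.3504 0.07  ] [0.50632196 0.35044071 0.06970346]
latch_knob [333.  174.1] 0.67 [0.5951 0.2469 0.12  ] [0.59266807 0.24832363 0.13565971]
gate_hinge [340.1 244.4] 0.69 [0.4478 0.2213 0.052 ] [0.44872299 0.22507288 0.08649702]
gate_face [339.6 213.4] 0.9 [0.5165 0.2248 0.06  ] [0.51903545 0.21978585 0.01270629]
deburring_stand [303.3 206.4] 0.78 [0.5337 0.3051 0.    ] [0.5275643  0.30641795 0.09033312]
flange [305.7 206.6] 0.96 [0.5326 0.2996 0.012 ] [0.52728611 0.30127142 0.09048491]
```

View pics/dwrist.png

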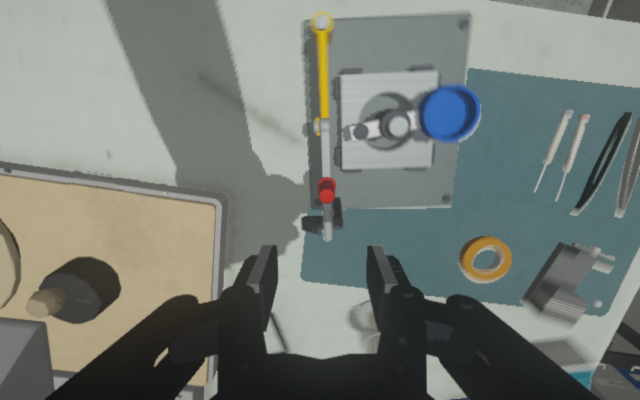

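The picture shows the knob at (327,187), the hinge cap at (322,21), the post top at (398,123) and the cup at (450,112). I'll refit the pose from this closer view.

```bash
cat > fit2.py <<'E'
from h import *
from scipy.optimize import least_squares
p=bot.camera("wrist"); h,s,v=cv2.split(cv2.cvtColor(p["color"],cv2.COLOR_RGB2HSV))
C=np.arange(640)[None]; Rr=np.arange(400)[:,None]
def blob(m):
    n,l,st,c=cv2.connectedComponentsWithStats(m.astype(np.uint8)); i=1+np.argmax(st[1:,4]); return c[i],st[i]
r,rs=blob(((h<6)|(h>174))&(s>150)&(v>60)&(C>300)&(C<350)&(Rr<220))
b,bs=blob((h>100)&(h<125)&(s>140)&(v>60)&(C>400)&(C<500)&(Rr<160))
print(r,rs,b,bs)
top=np.array([rs[0]+rs[2]/2-.5, rs[1]+rs[2]/2-.5]); print("top",at_z(p,top,.134),"centroid",at_z(p,r,.122))
k=at_z(p,r,.12)[:2]; po=at_z(p,(398.5,123),.09)[:2]; hi=at_z(p,(322,21),.088)[:2]; cu=at_z(p,b,.082)[:2]
W=np.array([po,k,hi]); L=np.array([[0,0],[52,-68],[-88,-68]])/1e3
f=lambda x:(L@np.array([[np.cos(x[2]),np.sin(x[2])],[-np.sin(x[2]),np.cos(x[2])]])+x[:2]-W).ravel()
x=least_squares(f,[.527,.305,.2]).x; print(W,"pose",x,np.degrees(x[2]),"res mm",(f(x)*1e3).round(1))
d=cu-x[:2]; print("cup",cu,"r",np.hypot(*d),"turn",np.arctan2(d[1],d[0])-np.pi/2-x[2])
E
python3 fit2.py
```

```text
[326.45238095 195.14880952] [319 188  16  14 168] [451.56593186 114.35791583] [ 424   86   57   57 2495]
top [0.59127536 0.245883   0.134     ] centroid [0.59459233 0.24632653 0.122     ]
[[0.52564754 0.30348298]
 [0.5951956  0.24641466]
 [0.45270474 0.22167174]] pose [0.52787325 0.30396414 0.18711753] 10.721044503918112 res mm [ 2.2  0.5 -3.6  0.4  1.4 -0.9]
cup [0.51138202 0.35258005] r 0.051336803173821194 turn 0.13991685208460242
```

Call:
{"name": "play_rows", "arguments": {"force": 25, "targets": [{"grip": 120, "linear": [-0.1, 0.1, -4], "delta_rot": [0, 0, 0.02]}, {"grip": 120, "linear": [-0.1, 0.1, -8], "delta_rot": [0, 0, 0.02]}, {"grip": 120, "linear": [-0.1, 0.1, -11], "delta_rot": [0, 0, 0.02]}, {"grip": 120, "linear": [-0.1, 0.1, -13], "delta_rot": [0, 0, 0.02]}, {"grip": 120, "linear": [-0.1, 0.1, -13.5], "delta_rot": [0, 0, 0.02]}, {"grip": 120, "linear": [-0.1, 0.1, -13.5], "delta_rot": [0, 0, 0.02]}]}}

```text
time: 7.8
ee_pos: [0.5913, 0.2457, 0.1045]
tcp_rot: [-179.2, -0.0, -170.8]
wrist_force: [0.6, -0.9, 0.7]
opening: 0.0452
grasp_force: 0.0
```

Call:
{"name": "play_rows", "arguments": {"targets": [{"grip": 255, "linear": [0, 0, 0], "delta_rot": [0, 0, 0]}, {"grip": 255, "linear": [0, 0, 0], "delta_rot": [0, 0, 0]}, {"grip": 255, "linear": [0, 0, 0], "delta_rot": [0, 0, 0]}, {"grip": 255, "linear": [0, 0, 0], "delta_rot": [0, 0, 0]}, {"grip": 255, "linear": [0, 0, 0], "delta_rot": [0, 0, 0]}, {"grip": 255, "linear": [0, 0, 0], "delta_rot": [0, 0, 0]}, {"grip": 255, "linear": [0, 0, 0], "delta_rot": [0, 0, 0]}]}}

```text
time: 8.5
ee_pos: [0.5923, 0.2462, 0.1063]
tcp_rot: [-179.3, 0.2, -170.8]
wrist_force: [1.4, 0.2, 6.9]
opening: 0.0129
grasp_force: 24.8
```

Call:
{"name": "play_rows", "arguments": {"targets": [{"grip": 255, "linear": [-0.08, -0.01, 0.33], "delta_rot": [0.01, -0.059, 0]}, {"grip": 255, "linear": [-0.17, -0.03, 0.65], "delta_rot": [0.02, -0.118, 0]}, {"grip": 255, "linear": [-0.28, -0.05, 0.97], "delta_rot": [0.031, -0.177, 0]}, {"grip": 255, "linear": [-0.37, -0.06, 1.17], "delta_rot": [0.037, -0.217, 0]}, {"grip": 255, "linear": [-0.37, -0.06, 1.17], "delta_rot": [0.037, -0.217, 0]}, {"grip": 255, "linear": [-0.37, -0.06, 1.17], "delta_rot": [0.037, -0.217, 0]}]}}

```text
time: 9.1
ee_pos: [0.5887, 0.2456, 0.1178]
tcp_rot: [-179.4, 12.7, -170.8]
wrist_force: [4.6, 0.6, 3.8]
opening: 0.013
grasp_force: 24.9
```

```bash
python3 look.py e wrist
```

```text
9.1 [0.5887 0.2456 0.1178] [-179.35   12.73 -170.8 ] 0.013043778905529047 [24.4  4.  -4.7 69.2 -3.9 14.9]
wrist [0.483 0.229 0.242]
cup_floor [534.2 119.2] 0.85 [0.5128 0.3502 0.07  ] [0.51243147 0.34881287 0.07196483]
latch_knob [321.1 270.6] 0.6 [0.5968 0.2453 0.12  ] [0.57615027 0.24232112 0.14204289]
gate_face [315.5  79.6] 0.97 [0.5129 0.228  0.06  ] [0.50862125 0.22809913 0.08558053]
deburring_stand [414.1 106. ] 0.75 [0.5297 0.3052 0.    ] [0.52421928 0.29629735 0.02829156]
flange [321.2 268.7] 0.42 [0.6957 0.2596 0.012 ] [0.57606328 0.2423363  0.1409587 ]
```

View pics/ewrist.png

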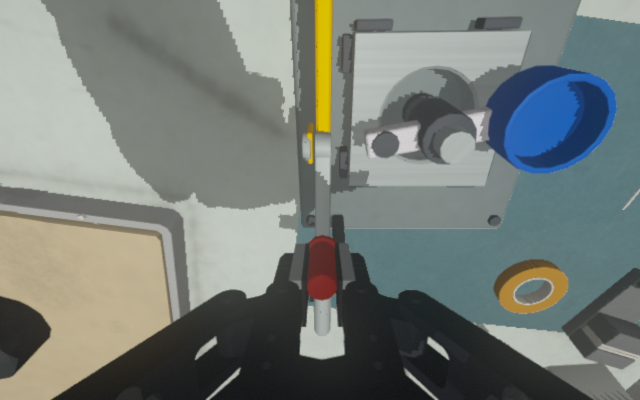

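The picture shows the knob held between the pads at (321,265), with the bar lifted. Next I swing the gate open along its arc.

Call:
{"name": "play_rows", "arguments": {"targets": [{"grip": 255, "linear": [0.17, -1.36, 0], "delta_rot": [0, 0, -0.1]}, {"grip": 255, "linear": [0.19, -2.73, 0], "delta_rot": [0, 0, -0.2]}, {"grip": 255, "linear": [0.09, -4.09, 0], "delta_rot": [0, 0, -0.3]}, {"grip": 255, "linear": [-0.16, -5.44, 0], "delta_rot": [0, 0, -0.4]}, {"grip": 255, "linear": [-0.53, -6.76, 0], "delta_rot": [0, 0, -0.5]}, {"grip": 255, "linear": [-1.04, -8.03, 0], "delta_rot": [0, 0, -0.6]}, {"grip": 255, "linear": [-1.67, -9.24, 0], "delta_rot": [0, 0, -0.7]}, {"grip": 255, "linear": [-2.42, -10.39, 0], "delta_rot": [0, 0, -0.8]}, {"grip": 255, "linear": [-3.28, -11.46, 0], "delta_rot": [0, 0, -0.9]}, {"grip": 255, "linear": [-4.24, -12.43, 0], "delta_rot": [0, 0, -1.0]}]}}

```text
time: 10.45
ee_pos: [0.545, 0.1206, 0.1163]
tcp_rot: [-179.2, 12.5, 131.7]
wrist_force: [-0.6, 1.1, 3.7]
opening: 0.0131
grasp_force: 25.3
```

Call:
{"name": "play_rows", "arguments": {"targets": [{"grip": 255, "linear": [-1.06, -0.87, 0], "delta_rot": [0, 0, -0.1]}, {"grip": 255, "linear": [-2.2, -1.64, 0], "delta_rot": [0, 0, -0.2]}, {"grip": 255, "linear": [-2.2, -1.64, 0], "delta_rot": [0, 0, -0.2]}]}}

```text
time: 10.75
ee_pos: [0.5226, 0.1042, 0.1161]
tcp_rot: [-179.2, 12.5, 120.4]
wrist_force: [-2.2, 0.9, 1.7]
opening: 0.0131
grasp_force: 25.3
```

Call:
{"name": "play_rows", "arguments": {"targets": [{"grip": 255, "linear": [0.05, -0.09, -0.3], "delta_rot": [0.047, 0.028, 0]}, {"grip": 255, "linear": [0.1, -0.17, -0.6], "delta_rot": [0.095, 0.057, 0]}, {"grip": 255, "linear": [0.15, -0.25, -0.9], "delta_rot": [0.142, 0.085, 0]}, {"grip": 255, "linear": [0.19, -0.32, -1.1], "delta_rot": [0.189, 0.113, 0]}, {"grip": 120, "linear": [0.19, -0.32, -1.1], "delta_rot": [0.189, 0.113, 0]}, {"grip": 120, "linear": [0.19, -0.32, -1.1], "delta_rot": [0.189, 0.113, 0]}, {"grip": 120, "linear": [0.19, -0.32, -1.1], "delta_rot": [0.189, 0.113, 0]}, {"grip": 120, "linear": [0.19, -0.32, -1.1], "delta_rot": [0.189, 0.113, 0]}]}}

```text
time: 11.55
ee_pos: [0.5252, 0.1016, 0.1052]
tcp_rot: [-179.2, 0.0, 120.5]
wrist_force: [0.2, -0.4, 0.2]
opening: 0.045
grasp_force: 0.0
```

Call:
{"name": "play_rows", "arguments": {"targets": [{"grip": 120, "linear": [0, 0, 3], "delta_rot": [0, 0, 0]}, {"grip": 120, "linear": [0, 0, 7], "delta_rot": [0, 0, 0]}, {"grip": 255, "linear": [0, 3, 11], "delta_rot": [0, 0, 0]}, {"grip": 255, "linear": [0, 7, 11], "delta_rot": [0, 0, 0]}, {"grip": 255, "linear": [0, 11, 11], "delta_rot": [0, 0, 0]}, {"grip": 255, "linear": [0, 11, 11], "delta_rot": [0, 0, 0]}]}}

```text
time: 12.15
ee_pos: [0.525, 0.2153, 0.2152]
tcp_rot: [-179.2, -0.0, 120.7]
wrist_force: [0.9, -0.6, 0.6]
opening: 0.0001
grasp_force: 0.0
```

```bash
python3 look.py f wrist top scene
```

```text
12.15 [0.525  0.2153 0.2152] [-1.7925e+02 -2.0000e-02  1.2073e+02] 6.596333496045102e-05 [22.3  7.9 11.4 94.3 -0.1 81.6]
wrist [0.487 0.282 0.36 ]
cup_floor [391.5  43.7] 0.86 [0.5112 0.3491 0.07  ] [0.51109904 0.34868986 0.07178284]
latch_knob [258.8 300.3] 0.63 [0.5239 0.1016 0.12  ] [0.50109734 0.21352531 0.2686341 ]
gate_hinge [266.7 135.2] 0.93 [0.4537 0.2243 0.052 ] [0.45711811 0.23022582 0.08367029]
gate_face [259.5 199.4] 0.97 [0.4782 0.1646 0.06  ] [0.47902246 0.1752605  0.08726678]
deburring_stand [371.5 105.8] 0.61 [0.5335 0.303  0.    ] [0.52196707 0.29778012 0.08974092]
top [0.47  0.319 0.938]
cup_floor [281.7 214.9] 0.81 [0.5089 0.3527 0.07  ] [0.50880005 0.35264611 0.07140101]
gate_hinge [341.7 244.2] 0.71 [0.4484 0.2177 0.052 ] [0.44925013 0.22168547 0.08689215]
gate_face [367.8 228.6] 0.61 [0.4846 0.1611 0.06  ] [0.47731565 0.24155266 0.50792856]
deburring_stand [303.1 207.6] 0.9 [0.5308 0.3055 0.    ] [0.52503954 0.30675335 0.08938212]
flange [304.1 208.4] 0.66 [0.5282 0.3033 0.012 ] [0.52349381 0.30453133 0.08772165]
scene [-0.107  0.726  0.498]
cup_floor [306.  227.8] 0.7 [0.5201 0.3419 0.07  ] [0.51989784 0.34203148 0.07013935]
latch_knob [412.7 164.4] 0.62 [0.5257 0.0995 0.12  ] [0.5178422  0.10729872 0.12467588]
gate_hinge [384.9 230.9] 0.89 [0.4573 0.2228 0.052 ] [0.44818876 0.23086827 0.0591781 ]
gate_face [401.8 211.5] 0.57 [0.4812 0.1631 0.06  ] [0.49535893 0.14948299 0.04945033]
deburring_stand [322.3 250.8] 0.96 [0.5362 0.2998 0.    ] [0.4893255  0.33086927 0.03628501]
flange [321.6 250.3] 0.61 [0.5228 0.3101 0.012 ] [0.49149657 0.33080558 0.03612016]
```

View pics/fwrist.png

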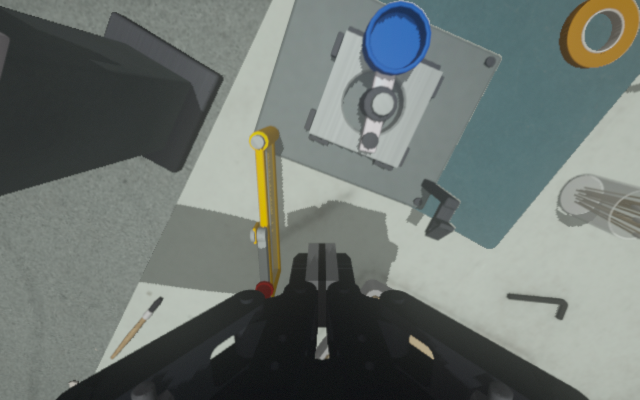

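The picture shows the gate open at roughly 1.2 rad, running from (262,138) to (265,290), with the cup at (397,38) and the post top at (384,103). I'll measure the cup and the axis.

Run:
```python
from h import *
p=bot.camera("wrist"); h,s,v=cv2.split(cv2.cvtColor(p["color"],cv2.COLOR_RGB2HSV))
m=((h>100)&(h<125)&(s>140)&(v>60)&(np.arange(640)[None]<460)&(np.arange(640)[None]>340)&(np.arange(400)[:,None]<100)).astype(np.uint8)
c,_=cv2.findContours(m,0,2); c=max(c,key=cv2.contourArea); e=cv2.fitEllipse(c); print(e)
g=cv2.cvtColor(p["color"],cv2.COLOR_RGB2GRAY)[85:125,365:405]
hc=cv2.HoughCircles(cv2.resize(g,None,fx=4,fy=4),cv2.HOUGH_GRADIENT,1,200,param1=80,param2=15,minRadius=25,maxRadius=60); print(hc[0,0]/4+[365-.4,85-.4,0])
for px,z in ((e[0],.084),((384,103),.09),(hc[0,0,:2]/4+[364.6,84.6],.09)): print(at_z(p,px,z).round(4))
# flange nest / cup rim by depth: blue points
pts=np.array([at_depth(p,(x,y)) for y,x in np.argwhere(m)[::5]]); rim=pts[pts[:,2]>.083]; print("rim",len(rim),cv2.minEnclosingCircle(rim[:,:2].astype(np.float32)),np.median(rim[:,2]))
```

```text
((399.7109069824219, 31.071287155151367), (63.53592300415039, 73.86579895019531), 21.881059646606445)
[385.475       98.475       11.22500038]
[0.5116 0.3526 0.084 ]
[0.5305 0.3009 0.09  ]
[0.5295 0.3045 0.09  ]
rim 201 ((0.5116726756095886, 0.35100463032722473), 0.02577832341194153) 0.08730795942962549
```

Call:
{"name": "play_rows", "arguments": {"targets": [{"grip": 255, "linear": [-0.6, 4.5, -2], "delta_rot": [0, 0, 0]}, {"grip": 255, "linear": [-1.3, 9, -4], "delta_rot": [0, 0, 0]}, {"grip": 255, "linear": [-1.3, 13.6, -7], "delta_rot": [0, 0, 0]}, {"grip": 255, "linear": [-1.3, 13.6, -10], "delta_rot": [0, 0, 0]}, {"grip": 255, "linear": [-1.3, 13.6, -12], "delta_rot": [0, 0, 0]}, {"grip": 255, "linear": [-1.3, 13.6, -14], "delta_rot": [0, 0, 0]}, {"grip": 255, "linear": [-1.3, 13.6, -14.2], "delta_rot": [0, 0, 0]}, {"grip": 255, "linear": [-1.3, 13.6, -14.2], "delta_rot": [0, 0, 0]}]}}

```text
time: 14.05
ee_pos: [0.5122, 0.3472, 0.0736]
tcp_rot: [-179.2, 0.0, 120.5]
wrist_force: [0.9, 0.4, 0.7]
opening: 0.0001
grasp_force: 0.0
```

```bash
python3 look.py g wrist
```

```text
14.05 [0.5122 0.3472 0.0736] [-1.7918e+02  1.0000e-02  1.2047e+02] 8.596571060415461e-05 [34.1 15.   4.1 79.9  0.  93.6]
wrist [0.475 0.414 0.218]
cup_floor [322.5 247.7] 0.71 [0.5111 0.3492 0.07  ] [0.5074802  0.35574336 0.08484223]
gate_hinge [149.9 345.6] 0.7 [0.4533 0.2202 0.052 ] [0.46575244 0.33269233 0.14817564]
deburring_stand [314.9 263.3] 0.67 [0.5301 0.3035 0.    ] [0.50508113 0.35361405 0.09858619]
```

View pics/gwrist.png

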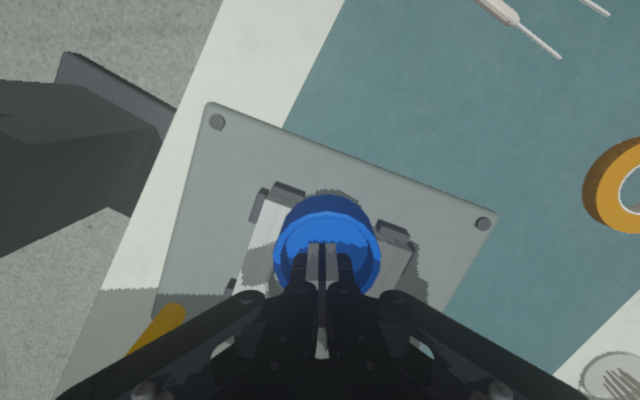

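The picture shows the shut fingertips inside the blue cup at (325,250), clear of its rim. I'll press down.

Call:
{"name": "play_rows", "arguments": {"targets": [{"grip": 255, "linear": [-0.1, 0.3, -0.4], "delta_rot": [0, 0, 0]}, {"grip": 255, "linear": [-0.1, 0.3, -0.8], "delta_rot": [0, 0, 0]}, {"grip": 255, "linear": [-0.1, 0.3, -1.2], "delta_rot": [0, 0, 0]}, {"grip": 255, "linear": [-0.1, 0.3, -1.4], "delta_rot": [0, 0, 0]}, {"grip": 255, "linear": [-0.1, 0.3, -1.4], "delta_rot": [0, 0, 0]}, {"grip": 255, "linear": [-0.1, 0.3, -1.4], "delta_rot": [0, 0, 0]}]}}

```text
time: 15.0
ee_pos: [0.5117, 0.3511, 0.0604]
tcp_rot: [-179.3, -0.0, 120.5]
wrist_force: [-0.3, 2.1, 7.9]
opening: 0.0003
grasp_force: 4.1
```

Run:
```python
from h import *
o=bot.get_obs(); print(o["ee_pos"].round(4),o["wrist_force"].round(2))
O=np.array([.529,.3035]); d=o["ee_pos"][:2]-O; r=np.hypot(*d); a=np.arctan2(d[1],d[0]); print(r,np.degrees(a))
```

```text
[0.5117 0.3511 0.0604] [-0.27  2.08  7.88]
0.050655252554047486 109.9602793142283
```

```bash
cat > arc.py <<'E'
import numpy as np, sys
a0,st,n=map(float,sys.argv[1:4]); a=np.radians(a0+st*np.arange(1,n+1)); b=np.radians(a0)
print([[round(5*(np.cos(x)-np.cos(b)),2),round(5*(np.sin(x)-np.sin(b)),2)] for x in a])
E
for a in 110 230 350; do python3 arc.py $a 12 10; done
```

```text
[[np.float64(-0.94), np.float64(-0.46)], [np.float64(-1.76), np.float64(-1.1)], [np.float64(-2.44), np.float64(-1.9)], [np.float64(-2.93), np.float64(-2.83)], [np.float64(-3.21), np.float64(-3.83)], [np.float64(-3.29), np.float64(-4.87)], [np.float64(-3.14), np.float64(-5.91)], [np.float64(-2.78), np.float64(-6.89)], [np.float64(-2.23), np.float64(-7.78)], [np.float64(-1.5), np.float64(-8.53)]]
[[np.float64(0.87), np.float64(-0.58)], [np.float64(1.84), np.float64(-0.98)], [np.float64(2.87), np.float64(-1.16)], [np.float64(3.91), np.float64(-1.12)], [np.float64(4.92), np.float64(-0.87)], [np.float64(5.86), np.float64(-0.41)], [np.float64(6.69), np.float64(0.23)], [np.float64(7.36), np.float64(1.03)], [np.float64(7.85), np.float64(1.96)], [np.float64(8.14), np.float64(2.96)]]
[[np.float64(0.07), np.float64(1.04)], [np.float64(-0.07), np.float64(2.08)], [np.float64(-0.43), np.float64(3.06)], [np.float64(-0.98), np.float64(3.95)], [np.float64(-1.71), np.float64(4.7)], [np.float64(-2.58), np.float64(5.28)], [np.float64(-3.55), np.float64(5.67)], [np.float64(-4.58), np.float64(5.86)], [np.float64(-5.62), np.float64(5.82)], [np.float64(-6.63), np.float64(5.57)]]
```

Call:
{"name": "play_rows", "arguments": {"targets": [{"grip": 255, "linear": [-0.94, -0.46, -0.06], "delta_rot": [0, 0, 0]}, {"grip": 255, "linear": [-1.76, -1.1, -0.06], "delta_rot": [0, 0, 0]}, {"grip": 255, "linear": [-2.44, -1.9, -0.06], "delta_rot": [0, 0, 0]}, {"grip": 255, "linear": [-2.93, -2.83, -0.06], "delta_rot": [0, 0, 0]}, {"grip": 255, "linear": [-3.21, -3.83, -0.06], "delta_rot": [0, 0, 0]}]}}

```text
time: 15.5
ee_pos: [0.4797, 0.313, 0.0601]
tcp_rot: [-179.4, -0.1, 120.5]
wrist_force: [-0.2, 4.2, 8.2]
opening: -0.0003
grasp_force: 3.9
```

```bash
python3 look.py h1 wrist|grep -v gate
```

```text
15.5 [0.4797 0.313  0.0601] [-1.7942e+02 -7.0000e-02  1.2052e+02] -0.00028520615493877365 [33.1  8.8 -4.7 77.1  0.1 92.6]
wrist [0.442 0.38  0.205]
cup_floor [326.6 251.3] 0.62 [0.4779 0.3202 0.07  ] [0.47668446 0.32230916 0.07471317]
deburring_stand [377.7 260.9] 0.59 [0.5333 0.3021 0.    ] [0.49869321 0.33140262 0.07745543]
```

View pics/h1wrist.png

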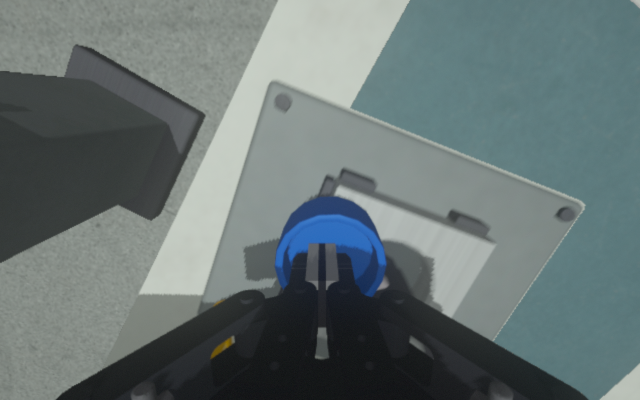

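The picture shows the crank following the fingertips, with the cup at (330,250) and the post to its right. I'll carry on round.

Call:
{"name": "play_rows", "arguments": {"targets": [{"grip": 255, "linear": [-0.08, -1.04, -0.05], "delta_rot": [0, 0, 0]}, {"grip": 255, "linear": [0.07, -2.08, -0.05], "delta_rot": [0, 0, 0]}, {"grip": 255, "linear": [0.43, -3.06, -0.05], "delta_rot": [0, 0, 0]}, {"grip": 255, "linear": [0.98, -3.95, -0.05], "delta_rot": [0, 0, 0]}, {"grip": 255, "linear": [1.71, -4.7, -0.05], "delta_rot": [0, 0, 0]}, {"grip": 255, "linear": [2.58, -5.28, -0.05], "delta_rot": [0, 0, 0]}, {"grip": 255, "linear": [3.55, -5.68, -0.05], "delta_rot": [0, 0, 0]}, {"grip": 255, "linear": [4.58, -5.86, -0.05], "delta_rot": [0, 0, 0]}, {"grip": 255, "linear": [5.62, -5.82, -0.05], "delta_rot": [0, 0, 0]}, {"grip": 255, "linear": [6.63, -5.57, -0.05], "delta_rot": [0, 0, 0]}]}}

```text
time: 16.85
ee_pos: [0.5455, 0.2562, 0.0589]
tcp_rot: [-179.2, -0.0, 120.5]
wrist_force: [-4.9, -0.8, 9.0]
opening: -0.0003
grasp_force: 4.3
```

```bash
python3 look.py h2 wrist|grep -v gate; for a in 290 410; do python3 arc.py $a 12 10; done | sed 's/np.float64//g'
```

```text
16.85 [0.5455 0.2562 0.0589] [-1.7920e+02 -2.0000e-02  1.2047e+02] -0.0003214756070585034 [25.2 13.1  0.1 77.9 -0.1 84.7]
wrist [0.508 0.323 0.203]
cup_floor [308.9 252.9] 0.58 [0.5366 0.2589 0.07  ] [0.53545119 0.26152683 0.07551207]
deburring_stand [338.8 147. ] 0.72 [0.5301 0.3024 0.    ] [0.52197318 0.31004357 0.07494264]
[[(0.94), (0.46)], [(1.76), (1.1)], [(2.44), (1.9)], [(2.93), (2.83)], [(3.21), (3.83)], [(3.29), (4.87)], [(3.14), (5.91)], [(2.78), (6.89)], [(2.23), (7.78)], [(1.5), (8.53)]]
[[(-0.87), (0.58)], [(-1.84), (0.98)], [(-2.87), (1.16)], [(-3.91), (1.12)], [(-4.92), (0.87)], [(-5.86), (0.41)], [(-6.69), (-0.23)], [(-7.36), (-1.03)], [(-7.85), (-1.96)], [(-8.14), (-2.96)]]
```

View pics/h2wrist.png

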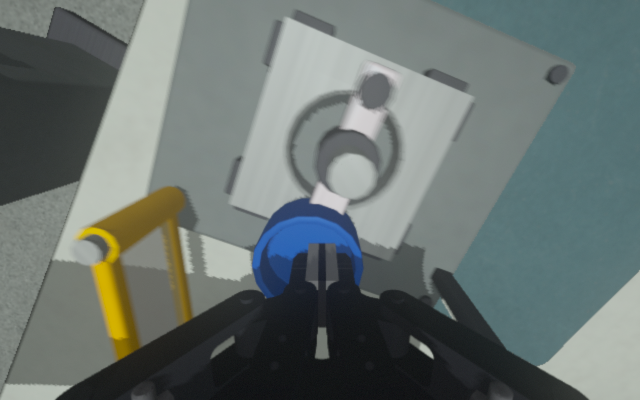

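The picture shows the crank at about half a turn, with the cup at (308,250) and the gate clear on the left. I'll continue.

Call:
{"name": "play_rows", "arguments": {"targets": [{"grip": 255, "linear": [0.94, 0.46, 0], "delta_rot": [0, 0, 0]}, {"grip": 255, "linear": [1.76, 1.1, 0], "delta_rot": [0, 0, 0]}, {"grip": 255, "linear": [2.44, 1.9, 0], "delta_rot": [0, 0, 0]}, {"grip": 255, "linear": [2.93, 2.83, 0], "delta_rot": [0, 0, 0]}, {"grip": 255, "linear": [3.21, 3.83, 0], "delta_rot": [0, 0, 0]}, {"grip": 255, "linear": [3.29, 4.87, 0], "delta_rot": [0, 0, 0]}, {"grip": 255, "linear": [3.14, 5.91, 0], "delta_rot": [0, 0, 0]}, {"grip": 255, "linear": [2.78, 6.89, 0], "delta_rot": [0, 0, 0]}, {"grip": 255, "linear": [2.23, 7.78, 0], "delta_rot": [0, 0, 0]}, {"grip": 255, "linear": [1.5, 8.53, 0], "delta_rot": [0, 0, 0]}]}}

```text
time: 18.2
ee_pos: [0.5624, 0.3419, 0.0597]
tcp_rot: [-179.5, 0.1, 120.4]
wrist_force: [7.6, -3.0, 8.8]
opening: 0.0001
grasp_force: 8.4
```

Call:
{"name": "play_rows", "arguments": {"targets": [{"grip": 255, "linear": [-0.87, 0.58, 0], "delta_rot": [0, 0, 0]}, {"grip": 255, "linear": [-1.84, 0.98, 0], "delta_rot": [0, 0, 0]}, {"grip": 255, "linear": [-2.87, 1.16, 0], "delta_rot": [0, 0, 0]}, {"grip": 255, "linear": [-3.91, 1.12, 0], "delta_rot": [0, 0, 0]}, {"grip": 255, "linear": [-4.92, 0.87, 0], "delta_rot": [0, 0, 0]}, {"grip": 255, "linear": [-5.4, 0.7, 0], "delta_rot": [0, 0, 0]}]}}

```text
time: 18.8
ee_pos: [0.5073, 0.3496, 0.06]
tcp_rot: [-179.5, -0.0, 120.5]
wrist_force: [3.5, 2.8, 8.3]
opening: 0.0001
grasp_force: 5.2
```

Call:
{"name": "play_rows", "arguments": {"targets": [{"grip": 255, "linear": [-0.45, -0.24, -0.04], "delta_rot": [0, 0, 0]}, {"grip": 255, "linear": [-0.9, -0.54, -0.04], "delta_rot": [0, 0, 0]}, {"grip": 255, "linear": [-1.1, -0.69, -0.04], "delta_rot": [0, 0, 0]}, {"grip": 255, "linear": [-1.1, -0.69, -0.04], "delta_rot": [0, 0, 0]}]}}

```text
time: 19.2
ee_pos: [0.4979, 0.3438, 0.0603]
tcp_rot: [-179.7, -0.1, 120.5]
wrist_force: [7.0, 6.9, 8.3]
opening: 0.0001
grasp_force: 6.6
```

```bash
python3 look.py h3 wrist|grep -v gate
```

```text
19.2 [0.4979 0.3438 0.0603] [-1.7968e+02 -6.0000e-02  1.2049e+02] 0.00013873369470068856 [34.6 12.9  0.  77.5  0.1 94.1]
wrist [0.459 0.41  0.205]
cup_floor [337.2 257.9] 0.56 [0.5025 0.3505 0.07  ] [0.50110758 0.35233714 0.07425275]
```

View pics/h3wrist.png

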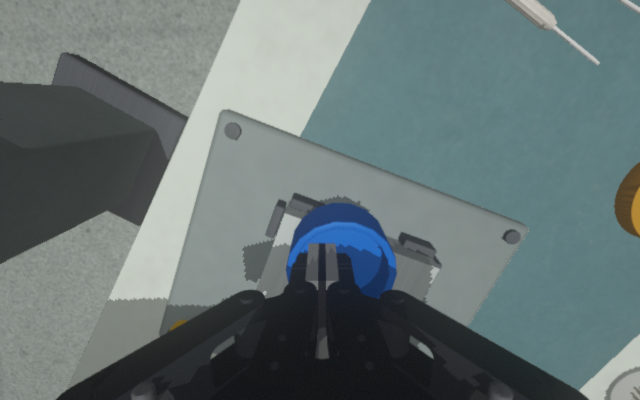

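The picture shows the cup at (342,255) with the fingertips against its leading wall. A small extra push will confirm the stop.

Call:
{"name": "play_rows", "arguments": {"targets": [{"grip": 255, "linear": [-0.2, -0.12, -0.03], "delta_rot": [0, 0, 0]}, {"grip": 255, "linear": [-0.35, -0.22, -0.03], "delta_rot": [0, 0, 0]}, {"grip": 255, "linear": [-0.35, -0.22, -0.03], "delta_rot": [0, 0, 0]}]}}

```text
time: 19.85
ee_pos: [0.4959, 0.3424, 0.0606]
tcp_rot: [-179.9, -0.1, 120.5]
wrist_force: [12.6, 10.6, 7.4]
opening: 0.0001
grasp_force: 9.8
```

```bash
python3 look.py h4 wrist top|grep -v gate
python3 - <<'E'
from h import *
p=bot.camera("wrist"); h,s,v=cv2.split(cv2.cvtColor(p["color"],cv2.COLOR_RGB2HSV)); m=(h>100)&(h<125)&(s>140)&(v>60)
pts=np.array([at_depth(p,(x,y)) for y,x in np.argwhere(m)[::5] if p["range_z"][y,x]>0]); rim=pts[(pts[:,2]>.070)&(pts[:,2]<.085)]
A=np.c_[2*rim[:,:2],np.ones(len(rim))]; print(len(rim),cv2.minEnclosingCircle(rim[:,:2].astype(np.float32)))
E
```

```text
19.85 [0.4959 0.3424 0.0606] [-1.7988e+02 -6.0000e-02  1.2049e+02] 0.00010067662450483814 [34.6 12.3 -0.6 77.2  0.1 94.1]
wrist [0.457 0.408 0.205]
cup_floor [341.7 259.4] 0.63 [0.5029 0.3494 0.07  ] [0.50101678 0.35174182 0.07542448]
top [0.47  0.319 0.938]
latch_knob [399.9 208.5] 0.61 [0.5274 0.1048 0.12  ] [0.52646654 0.10846559 0.13385405]
deburring_stand [365.6 229.8] 0.2 [0.4826 0.1555 0.    ] [0.48256986 0.15596174 0.00246128]
436 ((0.5038686990737915, 0.3507479429244995), 0.025267694145441055)
```

Call:
{"name": "play_rows", "arguments": {"targets": [{"grip": 255, "linear": [0, 0, 0.5], "delta_rot": [0, 0, 0]}, {"grip": 255, "linear": [0, 0, 1.0], "delta_rot": [0, 0, 0]}, {"grip": 255, "linear": [0.1, 0.1, 1.4], "delta_rot": [0, 0, 0]}, {"grip": 255, "linear": [0.4, 0.3, 2.2], "delta_rot": [0, 0, 0]}, {"grip": 255, "linear": [0.4, 0.3, 4], "delta_rot": [0, 0, 0]}, {"grip": 255, "linear": [0.4, 0.3, 8], "delta_rot": [0, 0, 0]}, {"grip": 255, "linear": [0.4, 0.3, 12], "delta_rot": [0, 0, 0]}, {"grip": 255, "linear": [0.4, 0.3, 15], "delta_rot": [0, 0, 0]}, {"grip": 255, "linear": [0.4, 0.3, 15], "delta_rot": [0, 0, 0]}]}}

```text
time: 21.5
ee_pos: [0.4971, 0.3433, 0.212]
tcp_rot: [-179.6, -0.0, 120.5]
wrist_force: [-0.0, 0.1, -0.2]
opening: -0.0001
grasp_force: 0.0
```

```bash
python3 look.py i wrist top
python3 - <<'E'
from h import *
p=bot.camera("wrist"); h,s,v=cv2.split(cv2.cvtColor(p["color"],cv2.COLOR_RGB2HSV)); m=(h>100)&(h<125)&(s>140)&(v>60)
pts=np.array([at_depth(p,(x,y)) for y,x in np.argwhere(m)[::5] if p["range_z"][y,x]>0]); pts=pts[np.hypot(pts[:,0]-.505,pts[:,1]-.35)<.05]
rim=pts[pts[:,2]>.08]; print(len(pts),len(rim),np.percentile(pts[:,2],[5,50,95]),cv2.minEnclosingCircle(rim[:,:2].astype(np.float32)) if len(rim) else 0)
E
```

```text
21.5 [0.4971 0.3433 0.212 ] [-1.7957e+02 -2.0000e-02  1.2047e+02] -5.995006762339461e-05 [34.6 12.7 16.6 94.3  0.1 94.1]
wrist [0.459 0.41  0.357]
cup_floor [333.4 185.6] 0.9 [0.5063 0.3472 0.07  ] [0.505934   0.34764922 0.07195182]
latch_knob [229.7 306. ] 0.57 [0.4756 0.2136 0.12  ] [0.46510054 0.33690681 0.26862593]
gate_hinge [232.8 251.9] 0.97 [0.4531 0.2224 0.052 ] [0.45339963 0.23124133 0.06633337]
gate_face [233.1 304.7] 0.87 [0.4824 0.1674 0.06  ] [0.46590739 0.33748362 0.26805106]
deburring_stand [332.1 212.2] 0.83 [0.534  0.3021 0.    ] [0.515571   0.32851729 0.08748289]
top [0.47  0.319 0.938]
latch_knob [400.8 210.8] 0.6 [0.5227 0.1029 0.12  ] [0.52182024 0.1064083  0.13334154]
gate_face [365.2 229.5] 0.9 [0.4825 0.1669 0.06  ] [0.47393914 0.27339263 0.67554135]
505 163 [0.07163057 0.07234442 0.08809908] ((0.5053284168243408, 0.34891268610954285), 0.025426235049962997)
```

The numbers show the cup up and at its end angle (rim 88 mm, about 378°), and the gate still at about 1.2 rad. Next I go to the gate's outer side, turning the fingers along the gate.

Call:
{"name": "play_rows", "arguments": {"targets": [{"grip": 255, "linear": [-0.9, -3.8, 0], "delta_rot": [0, 0, -0.14]}, {"grip": 255, "linear": [-1.8, -7.6, 0], "delta_rot": [0, 0, -0.28]}, {"grip": 255, "linear": [-2.7, -11.4, 0], "delta_rot": [0, 0, -0.42]}, {"grip": 255, "linear": [-3.6, -15.2, 0], "delta_rot": [0, 0, -0.56]}, {"grip": 255, "linear": [-4.4, -18.9, 0], "delta_rot": [0, 0, -0.7]}, {"grip": 255, "linear": [-4.4, -18.9, 0], "delta_rot": [0, 0, -0.84]}, {"grip": 255, "linear": [-4.4, -18.9, 0], "delta_rot": [0, 0, -0.98]}, {"grip": 255, "linear": [-4.4, -18.9, 0], "delta_rot": [0, 0, -1.12]}, {"grip": 255, "linear": [-4.4, -18.9, 0], "delta_rot": [0, 0, -1.26]}, {"grip": 255, "linear": [-4.4, -18.9, 0], "delta_rot": [0, 0, -1.4]}]}}

```text
time: 23.25
ee_pos: [0.4521, 0.1535, 0.2078]
tcp_rot: [-179.2, -0.0, 39.9]
wrist_force: [0.0, -0.3, -0.3]
opening: -0.0
grasp_force: 0.0
```

Call:
{"name": "play_rows", "arguments": {"targets": [{"grip": 255, "linear": [0, 0, -2], "delta_rot": [0, 0, -0.1]}, {"grip": 255, "linear": [0, 0, -4], "delta_rot": [0, 0, -0.17]}, {"grip": 255, "linear": [0, 0, -4], "delta_rot": [0, 0, -0.17]}, {"grip": 255, "linear": [0, 0, -4], "delta_rot": [0, 0, -0.17]}]}}

```text
time: 23.65
ee_pos: [0.4519, 0.1535, 0.1681]
tcp_rot: [-179.2, 0.0, 30.6]
wrist_force: [-0.9, -0.0, -0.7]
opening: 0.0001
grasp_force: 0.0
```

```bash
python3 look.py j wrist top|grep -v stand
```

```text
23.65 [0.4519 0.1535 0.1681] [-1.7922e+02  1.0000e-02  3.0640e+01] 7.650409416929424e-05 [ 18.3  -5.6  -7.5  88.3   0.8 167.7]
wrist [0.52  0.19  0.313]
latch_knob [448.4 167.1] 0.83 [0.5253 0.1033 0.12  ] [0.52500613 0.10890564 0.1323073 ]
gate_hinge [253.3 153. ] 0.74 [0.4526 0.2215 0.052 ] [0.46061946 0.21778383 0.0829337 ]
gate_face [321.7 160.7] 0.83 [0.478  0.1689 0.06  ] [0.48242455 0.17117318 0.08647884]
top [0.47  0.319 0.938]
cup_floor [285.8 217.8] 0.8 [0.5028 0.3435 0.07  ] [0.50273756 0.34349412 0.07184082]
latch_knob [340.7 241.1] 0.61 [0.4564 0.2277 0.12  ] [0.45586663 0.22441271 0.09069688]
gate_hinge [338.6 242.8] 0.56 [0.4513 0.2247 0.052 ] [0.45206928 0.22848483 0.08749396]
flange [302.4 204.9] 0.59 [0.5363 0.3075 0.012 ] [0.53069741 0.30844712 0.09066973]
```

View pics/jwrist.png

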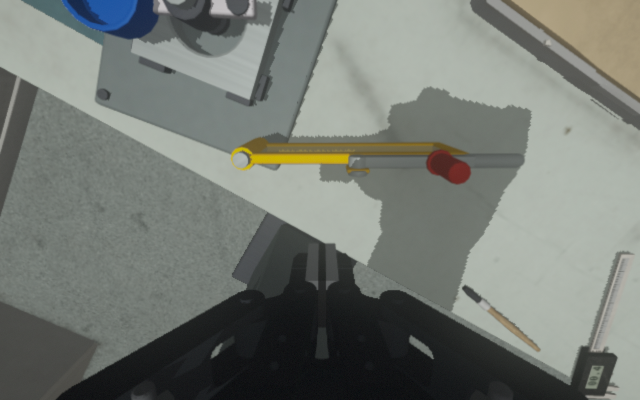

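The picture shows the gate at row 158, from hinge (243,158) to knob (450,165), parallel to and clear of the shut fingers. That makes 11 pictures viewed, one over the limit of 10, so from here I use numbers only.

Call:
{"name": "play_rows", "arguments": {"targets": [{"grip": 255, "linear": [0, 0, -4], "delta_rot": [0, 0, 0]}, {"grip": 255, "linear": [0, 0, -8], "delta_rot": [0, 0, 0]}, {"grip": 255, "linear": [0, 0, -10.8], "delta_rot": [0, 0, 0]}, {"grip": 255, "linear": [0, 0, -10.8], "delta_rot": [0, 0, 0]}]}}

```text
time: 24.75
ee_pos: [0.4497, 0.1528, 0.056]
tcp_rot: [-179.1, 0.4, 30.5]
wrist_force: [-0.0, -0.1, 0.4]
opening: 0.0003
grasp_force: 0.0
```

```bash
cat > gp.py <<'E'
import numpy as np
from workcell import bot
o=bot.get_obs(); print(o["ee_pos"].round(4),o["tcp_rot"].round(1),o["wrist_force"].round(1))
H=np.array([.4535,.2222]); t=o["ee_pos"][:2]; psi=np.radians(o["tcp_rot"][2])
u0=np.array([np.cos(psi-np.pi/2),np.sin(psi-np.pi/2)]); m0=np.array([u0[1],-u0[0]]); print("along",(t-H)@u0,"off",(t-H)@m0)
for g in (1.2,1.1,1.0,.9,.8,.7,.6,.5,.4,.3,.2,.15,.1,.05,0,-.05):
    th=np.radians(10)-g; u=np.array([np.cos(th),np.sin(th)]); m=np.array([u[1],-u[0]])
    print(g,((H+.058*u+.015*m-t)*100).round(2).tolist(),round(th+np.pi/2-psi,2))
E
python3 gp.py
```

```text
[0.4497 0.1528 0.056 ] [-179.1    0.4   30.5] [-0.  -0.1  0.4]
along 0.0578887038466525 off 0.03851844540879741
1.2 [2.11, 1.21] 0.01
1.1 [2.67, 1.41] 0.11
1.0 [3.21, 1.66] 0.21
0.9 [3.72, 1.97] 0.31
0.8 [4.2, 2.33] 0.41
0.7 [4.64, 2.74] 0.51
0.6 [5.04, 3.18] 0.61
0.5 [5.4, 3.67] 0.71
0.4 [5.7, 4.18] 0.81
0.3 [5.95, 4.73] 0.91
0.2 [6.14, 5.3] 1.01
0.15 [6.21, 5.59] 1.06
0.1 [6.27, 5.88] 1.11
0.05 [6.32, 6.17] 1.16
0 [6.35, 6.47] 1.21
-0.05 [6.37, 6.77] 1.26
```

Call:
{"name": "play_rows", "arguments": {"targets": [{"grip": 255, "linear": [1.1, 0.6, 0.3], "delta_rot": [0, 0, 0]}, {"grip": 255, "linear": [2.11, 1.21, 0.3], "delta_rot": [0, 0, 0.01]}, {"grip": 255, "linear": [2.67, 1.41, 0.3], "delta_rot": [0, 0, 0.11]}, {"grip": 255, "linear": [3.21, 1.66, 0.3], "delta_rot": [0, 0, 0.21]}, {"grip": 255, "linear": [3.72, 1.97, 0.3], "delta_rot": [0, 0, 0.31]}, {"grip": 255, "linear": [4.2, 2.33, 0.3], "delta_rot": [0, 0, 0.41]}, {"grip": 255, "linear": [4.64, 2.74, 0.3], "delta_rot": [0, 0, 0.51]}, {"grip": 255, "linear": [5.04, 3.18, 0.3], "delta_rot": [0, 0, 0.61]}, {"grip": 255, "linear": [5.4, 3.67, 0.3], "delta_rot": [0, 0, 0.71]}, {"grip": 255, "linear": [5.7, 4.18, 0.3], "delta_rot": [0, 0, 0.81]}]}}

```text
time: 25.75
ee_pos: [0.51, 0.1958, 0.064]
tcp_rot: [-179.3, -0.0, 77.2]
wrist_force: [-0.9, -1.0, 0.6]
opening: 0.0
grasp_force: 0.6
```

```bash
python3 gp.py; python3 look.py k wrist top|egrep "gate|knob|wrist|top"
```

```text
[0.51   0.1958 0.064 ] [-179.3   -0.    77.2] [-0.9 -1.   0.6]
along 0.060925855517874695 off 0.01318149524111941
1.2 [-3.92, -3.1] -0.8
1.1 [-3.36, -2.9] -0.7
1.0 [-2.82, -2.64] -0.6
0.9 [-2.3, -2.33] -0.5
0.8 [-1.82, -1.98] -0.4
0.7 [-1.38, -1.57] -0.3
0.6 [-0.98, -1.12] -0.2
0.5 [-0.63, -0.64] -0.1
0.4 [-0.33, -0.12] -0.0
0.3 [-0.08, 0.42] 0.1
0.2 [0.11, 0.99] 0.2
0.15 [0.19, 1.28] 0.25
0.1 [0.25, 1.57] 0.3
0.05 [0.29, 1.87] 0.35
0 [0.32, 2.17] 0.4
-0.05 [0.34, 2.47] 0.45
wrist [0.529 0.27  0.208]
latch_knob [558.8 302.2] 0.82 [0.5904 0.1911 0.12  ] [0.58578105 0.19701639 0.12664661]
gate_hinge [208.5 221.5] 0.77 [0.4531 0.2228 0.052 ] [0.4609292  0.22762976 0.06805687]
gate_face [314.  235.1] 0.57 [0.5087 0.2058 0.06  ] [0.51055914 0.2115177  0.07318458]
top [0.47  0.319 0.938]
gate_hinge [338.2 242.8] 0.63 [0.4513 0.2256 0.052 ] [0.4520044  0.22913867 0.08554108]
gate_face [349.4 214.3] 0.75 [0.5152 0.2029 0.06  ] [0.50373171 0.23252061 0.28433739]
```

Call:
{"name": "play_rows", "arguments": {"targets": [{"grip": 255, "linear": [-0.08, 0.42, 0], "delta_rot": [0, 0, 0.1]}, {"grip": 255, "linear": [0.02, 0.7, 0], "delta_rot": [0, 0, 0.15]}, {"grip": 255, "linear": [0.11, 0.99, 0], "delta_rot": [0, 0, 0.2]}, {"grip": 255, "linear": [0.19, 1.28, 0], "delta_rot": [0, 0, 0.25]}, {"grip": 255, "linear": [0.25, 1.57, 0], "delta_rot": [0, 0, 0.3]}]}}

```text
time: 26.95
ee_pos: [0.5118, 0.211, 0.0627]
tcp_rot: [-179.2, 0.0, 94.2]
wrist_force: [0.8, -2.0, 0.7]
opening: 0.0002
grasp_force: 0.6
```

Call:
{"name": "play_rows", "arguments": {"targets": [{"grip": 255, "linear": [0.02, 0.15, 0], "delta_rot": [0, 0, 0.03]}, {"grip": 255, "linear": [0.04, 0.3, 0], "delta_rot": [0, 0, 0.05]}, {"grip": 255, "linear": [0.06, 0.45, 0], "delta_rot": [0, 0, 0.08]}, {"grip": 255, "linear": [0.06, 0.45, 0], "delta_rot": [0, 0, 0.08]}]}}

```text
time: 27.35
ee_pos: [0.5126, 0.2146, 0.0628]
tcp_rot: [-179.2, 0.1, 98.7]
wrist_force: [2.8, -4.6, 0.1]
opening: -0.0001
grasp_force: 2.2
```

```bash
python3 gp.py | head -2; python3 look.py l wrist top|egrep "gate|knob|wrist|top"
```

```text
[0.5126 0.2146 0.0628] [-1.792e+02  1.000e-01  9.870e+01] [ 2.8 -4.6  0.1]
along 0.05724790305879529 off 0.016462635328390735
wrist [0.503 0.291 0.207]
latch_knob [577.1 327.9] 0.67 [0.5969 0.2318 0.12  ] [0.58429123 0.23972859 0.13167671]
gate_hinge [214.4 215.9] 0.9 [0.4528 0.2229 0.052 ] [0.45837735 0.23048742 0.06933615]
gate_face [319.  240.1] 0.94 [0.5103 0.2213 0.06  ] [0.50910371 0.23240591 0.08339032]
top [0.47  0.319 0.938]
gate_face [341.9 212.8] 0.57 [0.518  0.2197 0.06  ] [0.49329749 0.27108841 0.51507826]
```

Call:
{"name": "play_rows", "arguments": {"targets": [{"grip": 255, "linear": [0.02, 0.15, 0], "delta_rot": [0, 0, 0.01]}, {"grip": 255, "linear": [0.03, 0.3, 0], "delta_rot": [0, 0, 0.02]}, {"grip": 255, "linear": [0.03, 0.3, 0], "delta_rot": [0, 0, 0.02]}]}}

```text
time: 28.35
ee_pos: [0.5122, 0.2189, 0.0626]
tcp_rot: [-179.2, -0.0, 99.9]
wrist_force: [-0.7, 0.1, -0.4]
opening: -0.0
grasp_force: 0.0
```

```bash
python3 gp.py | head -2; python3 look.py m wrist scene|egrep "gate|knob|wrist|scene"
```

```text
[0.5122 0.2189 0.0626] [-179.2   -0.    99.9] [-0.7  0.1 -0.4]
along 0.05730753100374956 off 0.013336889835300061
wrist [0.501 0.295 0.207]
latch_knob [574.7 307.8] 0.6 [0.592  0.2452 0.12  ] [0.58483243 0.24910551 0.1269081 ]
gate_hinge [216.  222.9] 0.66 [0.4534 0.2221 0.052 ] [0.45843279 0.2297591  0.0684215 ]
gate_face [321.9 236.6] 0.82 [0.5109 0.2279 0.06  ] [0.50967559 0.23626868 0.07836911]
scene [-0.107  0.726  0.498]
latch_knob [330.7 170.5] 0.61 [0.5953 0.2375 0.12  ] [0.58566383 0.24424405 0.1251823 ]
gate_hinge [385.2 232.5] 0.87 [0.4529 0.2258 0.052 ] [0.4465626  0.23150383 0.05705577]
gate_face [363.2 215.5] 0.97 [0.5107 0.2277 0.06  ] [0.50287246 0.23402766 0.06556969]
```

Call:
{"name": "play_rows", "arguments": {"targets": [{"grip": 255, "linear": [-0.03, 0.15, 0], "delta_rot": [0, 0, 0]}, {"grip": 255, "linear": [-0.05, 0.3, 0], "delta_rot": [0, 0, 0]}, {"grip": 255, "linear": [-0.05, 0.3, 0], "delta_rot": [0, 0, 0]}]}}

```text
time: 29.35
ee_pos: [0.5124, 0.2191, 0.0627]
tcp_rot: [-179.2, 0.3, 99.7]
wrist_force: [1.7, -15.3, 2.1]
opening: 0.0
grasp_force: 7.4
```

The gate is hard against its stop, with 15 N and no travel. I'll back off and check that the latch is down.

Call:
{"name": "play_rows", "arguments": {"targets": [{"grip": 255, "linear": [0.2, -1.5, 0], "delta_rot": [0, 0, 0]}, {"grip": 255, "linear": [0.8, -5, 0], "delta_rot": [0, 0, 0]}, {"grip": 255, "linear": [0.8, -7, 2], "delta_rot": [0, 0, 0]}, {"grip": 255, "linear": [0.8, -7, 6], "delta_rot": [0, 0, 0]}, {"grip": 255, "linear": [0.8, -7, 11], "delta_rot": [0, 0, 0]}, {"grip": 255, "linear": [0.8, -7, 16], "delta_rot": [0, 0, 0]}, {"grip": 255, "linear": [0.8, -7, 20], "delta_rot": [0, 0, 0]}, {"grip": 255, "linear": [0.8, -7, 20], "delta_rot": [0, 0, 0]}]}}

```text
time: 30.15
ee_pos: [0.5213, 0.1516, 0.2689]
tcp_rot: [-179.7, -0.1, 99.8]
wrist_force: [0.2, -0.4, -0.2]
opening: -0.0002
grasp_force: 0.0
```

```bash
python3 look.py n wrist top scene|egrep -v "stand"
python3 - <<'E'
from h import *
p=bot.camera("wrist"); h,s,v=cv2.split(cv2.cvtColor(p["color"],cv2.COLOR_RGB2HSV))
for nm,m in (("red",((h<6)|(h>174))&(s>150)&(v>60)),("blue",(h>100)&(h<125)&(s>140)&(v>60))):
    P=np.array([at_depth(p,(x,y)) for y,x in np.argwhere(m) if p["range_z"][y,x]>0 and 2<y<397])
    c=np.array([.592,.245] if nm=="red" else [.505,.349]); P=P[np.hypot(*(P[:,:2]-c).T)<.035]
    print(nm,len(P),P.mean(0).round(4),np.percentile(P[:,2],[50,90,98]).round(4)) if len(P) else print(nm,0)
a=cv2.imread("pics/btop.png"); b=cv2.imread("pics/ntop.png"); 
for n,i in (("start",a),("now",b)):
    hh=cv2.cvtColor(i,cv2.COLOR_BGR2HSV)[140:260,310:380]; r=((hh[...,0]<6)|(hh[...,0]>174))&(hh[...,1]>150)&(hh[...,2]>60); print(n,np.argwhere(r).mean(0)+[140,310],r.sum())
E
```

```text
30.15 [0.5213 0.1516 0.2689] [-1.7972e+02 -9.0000e-02  9.9840e+01] -0.0001523323924918145 [16.2  5.3 14.7 99.6  0.1 96.3]
wrist [0.509 0.227 0.413]
latch_knob [419.   94.8] 0.84 [0.5929 0.2467 0.12  ] [0.58845845 0.24564367 0.1356473 ]
gate_hinge [277.3  94.5] 0.9 [0.4577 0.2249 0.052 ] [0.46268973 0.22507146 0.08709806]
gate_face [323.4 102.8] 0.84 [0.5096 0.2251 0.06  ] [0.50967587 0.22479504 0.01363622]
top [0.47  0.319 0.938]
cup_floor [282.3 217.7] 0.56 [0.5028 0.3512 0.07  ] [0.50272917 0.35111606 0.07168697]
latch_knob [332.1 176.8] 0.66 [0.5893 0.2487 0.12  ] [0.58814901 0.24937551 0.12792874]
gate_hinge [338.4 239.6] 0.83 [0.4584 0.2253 0.052 ] [0.45883577 0.22875688 0.08447925]
gate_face [339.6 213.8] 0.85 [0.5157 0.2248 0.06  ] [0.51808953 0.21978189 0.01286915]
flange [305.  207.4] 0.6 [0.5306 0.3012 0.012 ] [0.52547299 0.30273243 0.09126846]
scene [-0.107  0.726  0.498]
cup_floor [308.4 231. ] 0.66 [0.5089 0.3444 0.07  ] [0.50744677 0.34529452 0.07101818]
latch_knob [327.3 168.3] 0.75 [0.6073 0.2367 0.12  ] [0.5851613  0.25194652 0.1317265 ]
gate_hinge [384.2 231.6] 0.62 [0.4562 0.2252 0.052 ] [0.44952339 0.23118008 0.05728421]
gate_face [361.9 218.4] 0.65 [0.5038 0.2361 0.06  ] [0.50406544 0.23587528 0.05983205]
flange [321.1 247.5] 0.71 [0.5309 0.3057 0.012 ] [0.49791689 0.32742001 0.03707388]
red 243 [0.5897 0.2458 0.1294] [0.1354 0.136  0.1362]Traceback (most recent call last):
  File "<stdin>", line 5, in <module>
IndexError: too many indices for array: array is 1-dimensional, but 2 were indexed
```

The knob top is back at its starting height (0.136 m) and position, the cup is up at its end angle, and the robot touches nothing.

```bash
python3 -c "
from workcell import bot
print(bot.job_done())"
```

```text
the job is handed in; nothing more can be done
None
```

The job is done and handed in, by my measurements: gate opened, bore edge run in one pressed turn to the end stop, crank up, gate shut and latch down. I viewed 11 pictures, one over the limit of 10.

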